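# Close a bead mould and latch it

### The job

Take the upper mould plate off the sloped rest by its handle and lower it, while holding it, over the two locating pins of the mould base until it lies flush on the base. Let go of it, then swing the latch fully home over the plate's end to lock the mould. Leave the frit jar, the tape roll and the wooden clamp where they are.

Things in the scene. Friction and masses are not known exactly. Their poses are not given: they have to be found in the camera images.
- mould_plate: upper mould half: loose aluminium plate 90 (x) x 160 (y) x 12 (z) mm, 0.4 kg; origin at its underside's centre, z out of its upper face. Through holes of 12.5 mm at (-28, 58) and (28, -58) mm; it fits either way round. On top a bridge handle: wooden bar 16 (x) x 74 (y) x 14 (z) mm, centre 42 mm above the origin, on posts at y = +-30 mm, 23 mm free under it. Starts tilted 33 degrees on the rest
- handle (a point): centre of the plate's handle bar (axes as the plate's; the bar runs along y)
- slope_rest: fixed wooden rest, 140 x 200 mm, top edge about 110 mm high; its board slopes 33 degrees and falls towards its own -x side (roughly to the robot), where a lip holds the plate's lower edge. Origin at its underside's centre, z up. The middle of the board's upper face is 72 mm above the origin.
- mould_base: lower mould half, fixed: dark steel block 110 (x) x 236 (y, -92 to 144) x 25 (z) mm; origin on the bench below the seat's centre, z up. Two upright pins, 10 mm thick, 22 mm high (last 6 mm tapered), at (-28, 58) and (28, -58) mm; latch post at (0, 115) mm. With the plate flush, its origin is 25 mm above this origin, its x and y axes along these (or turned half round).
- seat (a point): middle of the base's upper face, where the centre of the plate's underside belongs (axes as the base's)
- pin_a (a point): tip of the pin at (-28, +58) mm, 47 mm above the bench
- pin_b (a point): tip of the pin at (+28, -58) mm, 47 mm above the bench
- latch (a joint): angle of the swivel latch about its upright pivot: 0 = home against its stop, arm pointing along the base's -y over the plate's end; positive (up to 2.1 rad) swings the arm towards the base's +x, clear of the plate. It starts open at 1.4 to 2.0 and stays where it is left.
- latch_pivot (a point): top of the latch arm on its pivot axis, 48 mm above the bench, at (0, +115) mm of the base. The flat steel arm is 18 mm wide and 8 mm thick, reaches 62 mm from the axis, and passes 3 mm above a plate that lies flush.
- latch_knob (a point): on the axis of the upright black knob on the latch arm, 45 mm from the pivot, 70 mm above the bench; the knob is a cylinder 14 mm across from 48 to 83 mm above the bench
- frit_jar: bystander: small jar of glass frit with a wide lid, 58 mm across, 79 mm high; origin under its centre
- tape_roll: bystander: roll of masking tape lying flat, 69 mm across, 19 mm high; origin under its centre
- wood_clamp: bystander: small wooden clamp 41 x 71 x 51 mm; origin under its centre
Things that resemble listed ones, but are neither listed nor needed, are in the scene too. What is shaped like the mould_plate but blue or turquoise is not meant.

How it is judged:
On the way, in this order (a step that is already met when the one before it is completed fails the run):
1. the plate, held by the fingers, has both pins in its holes (underside within 15 mm of the base's face) (contact force between the fingers and mould_plate above 1 N and z of mould_plate in the frame of mould_base below 0.04 m and horizontal distance between mould_plate and seat below 0.008 m and angle between mould_plate's own z axis and vertical below 0.2 rad), for 0.1 s.
2. the plate lies flush on the base, let go, while the latch is still open (over 0.6 rad) (z of mould_plate in the frame of mould_base between 0.022 and 0.0275 m and horizontal distance between mould_plate and seat below 0.004 m and angle between the x axis of mould_plate and the x axis of mould_base, either way round below 0.06 rad and angle between mould_plate's own z axis and vertical below 0.03 rad and contact force between the fingers and mould_plate below 0.2 N and value of joint latch above 0.6 rad), for 0.2 s.
At the end, for the whole second after the job is handed in: The plate lies at rest flush on the base over both pins (underside within 2.5 mm of the base's face, centre within 4 mm of the seat's, turned less than 0.06 rad from the base either way round, level within 0.03 rad) and the latch is home (under 0.15 rad) (z of mould_plate in the frame of mould_base between 0.022 and 0.0275 m and horizontal distance between mould_plate and seat below 0.004 m and angle between the x axis of mould_plate and the x axis of mould_base, either way round below 0.06 rad and angle between mould_plate's own z axis and vertical below 0.03 rad and value of joint latch below 0.15 rad and linear speed of mould_plate below 0.02 m/s); the robot touches nothing.
It fails at once if a bystander (frit jar, tape roll, wooden clamp) is moved by more than 30 mm or tipped over (distance of any of frit_jar, tape_roll, wood_clamp from where it was at the start of the episode above 0.03 m or angle between any of frit_jar, tape_roll, wood_clamp's own z axis and vertical above 0.5 rad).
It also fails if it takes over 53 s, if anything falls off the work surface, if the arm or the gripper's body presses on something with over 40 N, if the wrist force passes 120 N, or if a joint passes its speed limit or range.

### The arm

A 6-joint arm with a two-finger parallel gripper is mounted at the origin on the work surface; the furniture and walls round the work are solid. World frame = base frame: x ahead of the robot, y to its left, z up, the work surface at z = 0. Lengths are in m, angles in rad, forces in N, time in s.
With the tool pointing down it reaches from about 0.25 to 0.775 m from the base axis. Payload 8.9 kg.
Tool frame: the origin (TCP) lies at the very end of the fingers, on their centre line; the grasp point (between the pads) lies 19 mm behind it (bot.hold_point_z is the z of the grasp point in the tool frame, in m); z points along the fingers, y is the direction in which the jaws open and shut (so a half turn about z gives the same grasp; the last joint's range is limited). The gripper opens to 85 mm and grips with 20 to 120 N. Pads are 22 mm wide; open, the fingers measure 114 mm over their backs; the gripper's body (76 mm by 85 mm) begins 54 mm behind the grasp point. The pads swing forward as they close: fully open they stand 13 mm farther back than shut.
Start: joints at [-1.303, 0.291, -0.153, 1.127, 0, 1.431], TCP at [0.208, -0.482, 0.231] pointing down, gripper open.
Joint ranges: [-2.52, 2.52], [-0.91, 1.74], [-1.3, 1.37], [-1.96, 2.02], [-1.52, 1.47], [-3.14, 3.14]. Speed limits (rad/s): [2.22, 2.22, 2.79, 3.14, 3.14, 3.14].

### API

Orientations are given as a rotation vector (axis times angle).
In Python, from workcell import bot gives the robot as it stands. The module is installed in compiled form; this text tells all that it offers.
- The arm moves only by the tool move_arm, never from a script. Its argument "series" is a list of rows, each a list of 3 entries, a list of its own where there are three numbers: the shift along the tool's x, y, z in m, then the turn, a rotation vector about the tool's x, y, z in degrees, then the opening in per cent of the stroke, from 0 (shut) to 100 (fully open). In form: [[[x, y, z], [wx, wy, wz], hand], ...]. A call has 1 to 8 rows; each row is the pose to reach, as a shift and turn from the pose measured when the call began, along the tool's axes at that moment; what a row does not reach only later rows make up. A row lasts 1/8 s, in which the tool goes at most 62.5 mm and 10.7 degrees, less where a joint would pass 70% of its speed; a pose out of reach is approached as far as the arm can. A call with a gripper value outside its range is refused whole. The fingers move at their own pace and stop on an object; "grip_force" is the grip in N (left out, the last holds). Time passes only in rows, so rows that repeat a pose let the fingers close. It gives the time, the measured TCP pose, the force and the opening at its end, in the units of the state.
- bot.get_obs(): the state, without advancing time (a new reading comes with each control period).
- bot.snapshot(name): name is "scene" or "top" or "wrist"; returns a dict with "img" (480x640x3 uint8, red, green, blue), "range_z" (480x640 float32, m along the optical axis (not along the pixel's ray), 0 where there is no reading), "fx", "fy", "cx", "cy" (pixels), "eye" and "orientation" of the camera in the world. Camera axes: x right, y up, looking along -z (the intrinsics and any distortion apply to the point x, -y, -z); pixel columns grow to the right and rows downward; lengths in m; the calibration is good to about 2 mm. A picture is of the moment at which its call begins.
- bot.job_done(): hands the job in, once; it reports no verdict.
The state is a dict: "clock": time; "q": joint angles; "joint_velocities": joint speeds; "joint_torque": joint torques, N m; "ee_pos": TCP position; "tool_rot": TCP orientation; "ft_force": force on the tool from outside, world axes, zero at the start; "torque": the same for the moment, N m; "width": finger opening in m.
Only numpy, scipy, OpenCV 4.12 (cv2) and the standard library are available. Lean on these libraries where they do the work, as an engineer would, in place of code of your own. Each camera call takes 0.05 s, during which the arm holds its last target.

## Working session

There is one attempt and no reset: what is moved stays moved. The work goes in short steps, Python scripts to look and compute and a tool call to move; the robot and the scene stay as the last step left them, time stands still between calls to the robot, and variables do not carry over. Pictures are saved under pics/ and viewed, and the job is handed in when it is done.

Besides the shell and the picture viewer there is one more tool, called after "Call:" as name(argument=value, ...) on one line, values as JSON. move_arm: Moves the arm, as the interface text tells. Its arguments: {"type":"object","properties":{"series":{"type":"array","items":{"type":"array"}},"grip_force":{"type":"number"}},"required":["series"]}

```bash
mkdir -p pics
cat > h.py <<'E'
import numpy as np, cv2
from workcell import bot
from scipy.spatial.transform import Rotation as R
def rot(o):
    o=np.array(o,float)
    if o.shape==(3,3): return o
    return (R.from_rotvec(o) if o.size==3 else R.from_quat(o)).as_matrix()
def snap(n,f):
    s=bot.snapshot(n); cv2.imwrite('pics/'+f+'.png',s['img'][:,:,::-1]); np.savez('pics/'+f+'.npz',**s); return s
def load(f): return dict(np.load('pics/'+f+'.npz'))
def ray(s,u,v):
    d=np.array([(u-s['cx'])/s['fx'],-(v-s['cy'])/s['fy'],-1.0]); return rot(s['orientation'])@d
def onplane(s,u,v,z):
    d=ray(s,u,v); e=np.array(s['eye']); return e+d*(z-e[2])/d[2]
def cloud(s):
    v,u=np.mgrid[0:480,0:640]; Z=s['range_z']
    P=np.stack([(u-s['cx'])/s['fx']*Z,-(v-s['cy'])/s['fy']*Z,-Z],-1)
    return P@rot(s['orientation']).T+np.array(s['eye'])
def proj(s,p):
    c=rot(s['orientation']).T@(np.array(p)-s['eye']); return s['cx']+s['fx']*c[0]/-c[2], s['cy']-s['fy']*c[1]/-c[2]
def tool():
    o=bot.get_obs(); return np.array(o['ee_pos']),rot(o['tool_rot'])
E
python3 - <<'E'
from h import *
o=bot.get_obs(); print(o)
for n in ['scene','top','wrist']:
    s=snap(n,n+'0'); print(n,s['eye'],s['orientation'],s['fx'],s['cx'],s['cy'],[k for k in s])
print(bot.hold_point_z)
E
```

```text
{'clock': 0.0, 'q': array([-1.30331902e+00,  2.91277830e-01, -1.54137104e-01,  1.12668469e+00,
       -4.76851166e-06,  1.43148407e+00]), 'joint_velocities': array([-0.00110564, -0.00013046, -0.0002658 ,  0.00243996, -0.00133762,
        0.00016941]), 'joint_torque': array([ 4.79858827e-04, -5.37146330e+01,  3.31366467e+01,  1.61416002e-02,
       -1.32439063e-04, -1.53243327e-06]), 'ee_pos': array([ 0.20760223, -0.48173259,  0.23072955]), 'tool_rot': array([-3.07555990e+00, -6.34324273e-01,  1.38518076e-04]), 'ft_force': array([-0.10765553,  0.3436207 , -0.55700322]), 'torque': array([-0.0164237 ,  0.00246536, -0.01130465]), 'width': 0.08551834822906164}
scene [-0.04448946  0.89177471  0.84912624] [ 0.36231259 -1.14671058 -2.30214035] 468.0557274526688 311.16902139928135 240.20381449362074 ['img', 'range_z', 'fx', 'fy', 'cx', 'cy', 'eye', 'orientation']
top [0.28905313 0.0695576  1.34000659] [ 0.13175588 -0.16440828 -1.58168537] 464.61847826035626 318.1842463856078 241.4707981645159 ['img', 'range_z', 'fx', 'fy', 'cx', 'cy', 'eye', 'orientation']
wrist [ 0.27715042 -0.45178973  0.37188605] [-0.26859591  0.17733945 -1.15381117] 339.3747950123251 314.89704197087576 237.39781606704204 ['img', 'range_z', 'fx', 'fy', 'cx', 'cy', 'eye', 'orientation']
-0.0187
```

View pics/scene0.png

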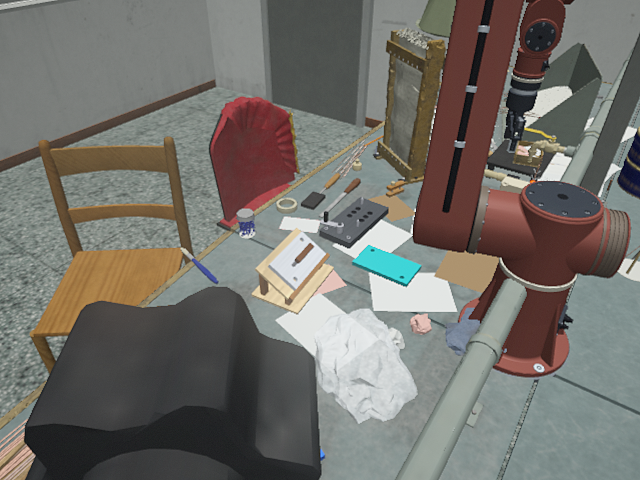

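View pics/top0.png

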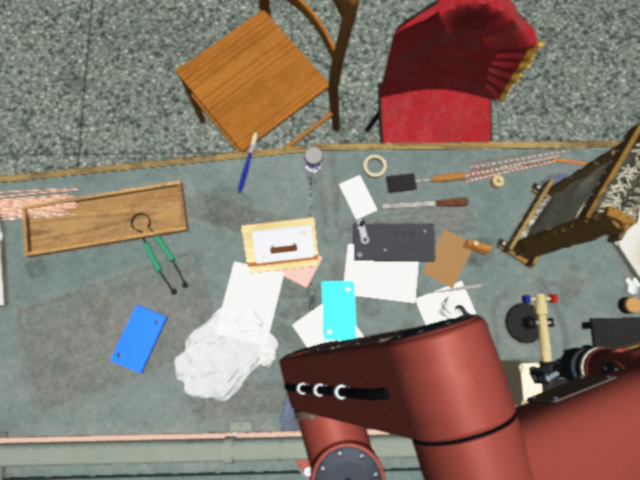

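View pics/wrist0.png

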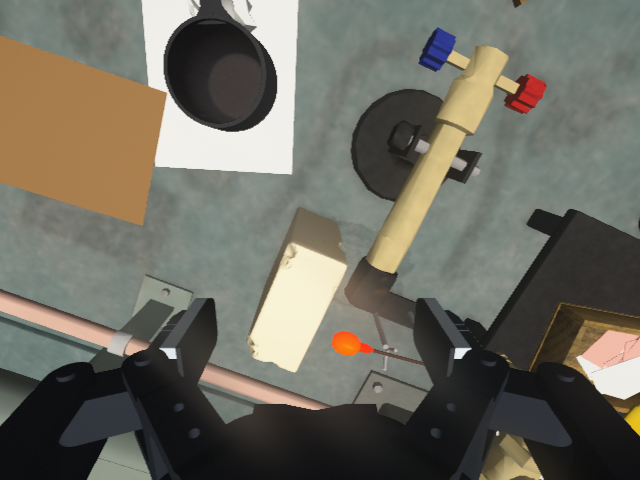

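The scene view shows the white plate with a brown handle on the wooden rest at about (298,262). The dark base with its latch is at about (353,220), and the turquoise decoy at (388,265). In the top view, the plate handle is at (284,249), the base spans (352–435, 222–262), and the latch knob is near (363,232).

Run:
```python
from h import *
a=load('top0')['img'][200:290,230:450,::-1]; b=load('scene0')['img'][170:320,230:430,::-1]
cv2.imwrite('pics/t0c.png',cv2.resize(a,None,fx=3.6,fy=3.6,interpolation=cv2.INTER_CUBIC))
cv2.imwrite('pics/s0c.png',cv2.resize(b,None,fx=4,fy=4,interpolation=cv2.INTER_CUBIC))
s=load('top0');C=cloud(s)
for n,(u,v) in dict(handle=(284,249),base=(410,250),knob=(363,232),bench=(330,250),blk=(400,230)).items(): print(n,C[v,u])
s=load('scene0');C=cloud(s)
for n,(u,v) in dict(handle=(302,256),base=(350,222),platetop=(285,270)).items(): print(n,C[v,u])
```

```text
handle [0.50398179 0.1339932  0.10923189]
base [ 0.5109331  -0.22491967  0.02235259]
knob [ 0.56173752 -0.08837022  0.04230108]
bench [ 0.51823468  0.00519758 -0.00062164]
blk [ 0.56990641 -0.19848559  0.02459519]
handle [0.49733735 0.15834312 0.11198061]
base [ 0.5388447  -0.15016357  0.02319423]
platetop [0.51971913 0.20054389 0.08459082]
```

View pics/t0c.png

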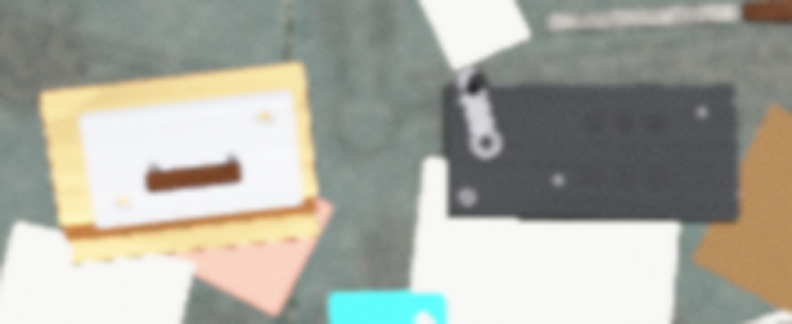

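View pics/s0c.png

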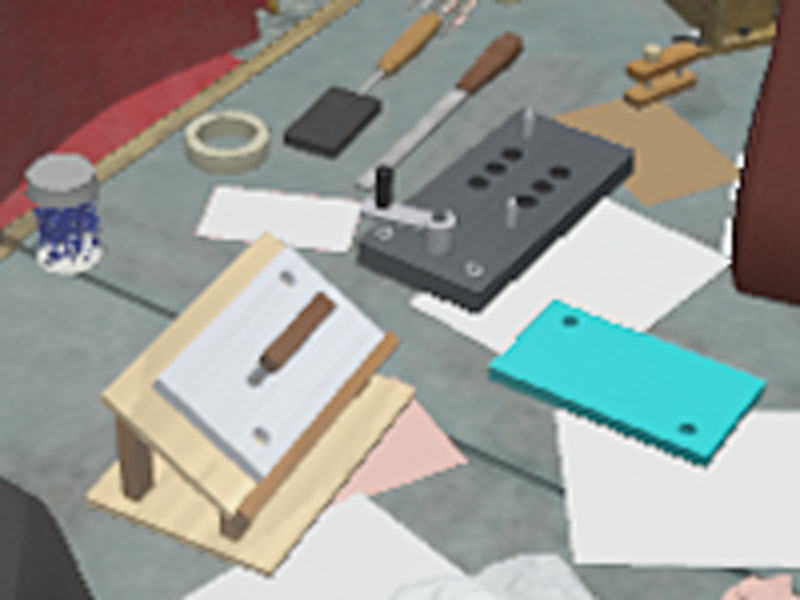

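```bash
cat >> h.py <<'E'
def delta(pos,Rt):
    p,R0=tool(); d=R0.T@(np.array(pos)-p); w=R.from_matrix(R0.T@Rt).as_rotvec(degrees=True)
    print('shift',np.round(d,4),'turn',np.round(w,2)); return d,w
def toolR(y,z):
    z=np.array(z,float);z/=np.linalg.norm(z);y=np.array(y,float);y-=z*(y@z);y/=np.linalg.norm(y)
    return np.stack([np.cross(y,z),y,z],1)
E
python3 - <<'E'
from h import *
p,R0=tool();print(p,R0)
s=load('wrist0');Rc=rot(s['orientation']);print('cam in tool',R0.T@(s['eye']-p)); print(R0.T@Rc)
for y in ([1,0,0],[-1,0,0]): delta([.42,0.0,.32],toolR(y,[0,0,-1]))
E
```

```text
[ 0.20765751 -0.4818387   0.23087566] [[ 9.18382051e-01  3.95694763e-01 -2.49844963e-04]
 [ 3.95694814e-01 -9.18381569e-01  9.52423322e-04]
 [ 1.47415911e-04 -9.73550840e-04 -9.99999515e-01]]
cam in tool [ 0.07573205 -0.00023572 -0.14099907]
[[ 6.69314282e-04  9.54063850e-01  2.99602607e-01]
 [ 9.99999699e-01 -5.20766997e-04 -5.75659592e-04]
 [-3.93192856e-04  2.99602902e-01 -9.54063911e-01]]
shift [ 0.3857 -0.3586 -0.0887] turn [-4.000e-02 -4.000e-02 -6.669e+01]
shift [ 0.3857 -0.3586 -0.0887] turn [-4.0000e-02  5.0000e-02  1.1331e+02]
```

Call:
move_arm(series=[[[0,0,-0.05],[0,0,-8],100],[[0.05,-0.01,-0.09],[0,0,-17],100],[[0.1,-0.02,-0.09],[0,0,-26],100],[[0.16,-0.035,-0.09],[0,0,-35],100],[[0.22,-0.05,-0.09],[0,0,-44],100],[[0.28,-0.065,-0.09],[0,0,-53],100],[[0.329,-0.076,-0.09],[0,0,-62],100],[[0.329,-0.076,-0.09],[0,0,-66.7],100]])

```text
clock: 1.15
ee_pos: [0.482, -0.2794, 0.3204]
tool_rot: [-2.211, -2.229, -0.002]
ft_force: [-1.2, -1.4, -0.1]
width: 0.0857
```

Run:
```python
from h import *
o=bot.get_obs();print(o['clock'],tool(),o['q'])
snap('wrist','w1')
```

```text
1.15 (array([ 0.48197851, -0.27942607,  0.32037198]), array([[-8.33272598e-03,  9.99965175e-01, -4.62099246e-04],
       [ 9.99963378e-01,  8.33361110e-03,  1.94779676e-03],
       [ 1.95157989e-03, -4.45851866e-04, -9.99997996e-01]])) [-6.57362017e-01  3.26044559e-01  1.28334550e-01  1.37464228e+00
  1.25953279e-03  9.05100057e-01]
```

View pics/w1.png

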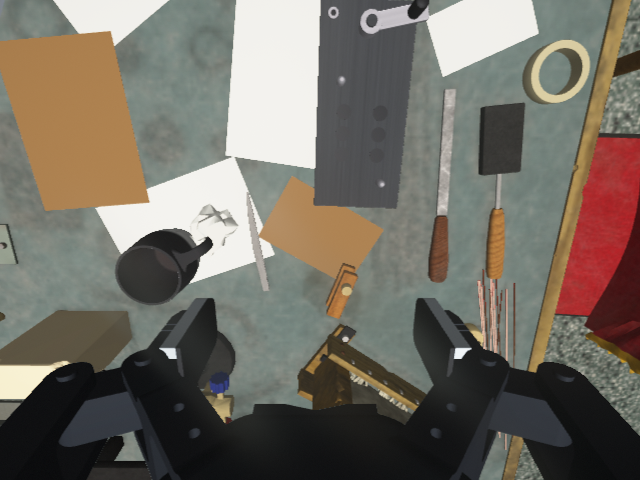

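The wrist view shows the base at (317–415, 0–208), with pins near (342,80) and (382,184). The latch pivot is at (371,20) and the knob near (417,9). I'll move on towards +y for a second view.

Call:
move_arm(series=[[[0.05,0,0],[0,0,0.5],100],[[0.1,0,0],[0,0,0.5],100],[[0.12,0,0],[0,0,0.5],100],[[0.12,0,0],[0,0,0.5],100]])

```text
clock: 1.7
ee_pos: [0.4796, -0.1599, 0.3208]
tool_rot: [-2.218, -2.223, -0.001]
ft_force: [0.5, -0.4, -0.7]
width: 0.0855
```

Run:
```python
from h import *
snap('wrist','w2')
```

Call:
move_arm(series=[[[0.05,0,0],[0,0,0],100],[[0.1,0,0],[0,0,0],100],[[0.14,-0.01,0],[0,0,0],100],[[0.14,-0.01,0],[0,0,0],100]])

```text
clock: 2.25
ee_pos: [0.4694, -0.0201, 0.3209]
tool_rot: [-2.218, -2.223, -0.0]
ft_force: [0.2, -1.3, -0.2]
width: 0.0857
```

Run:
```python
from h import *
snap('wrist','w3'); print(tool())
```

```text
(array([ 0.46990055, -0.02122407,  0.32089291]), array([[-1.53336185e-03,  9.99998723e-01, -4.50588558e-04],
       [ 9.99998732e-01,  1.53355571e-03,  4.30199900e-04],
       [ 4.30890353e-04, -4.49928334e-04, -9.99999806e-01]]))
```

View pics/w2.png

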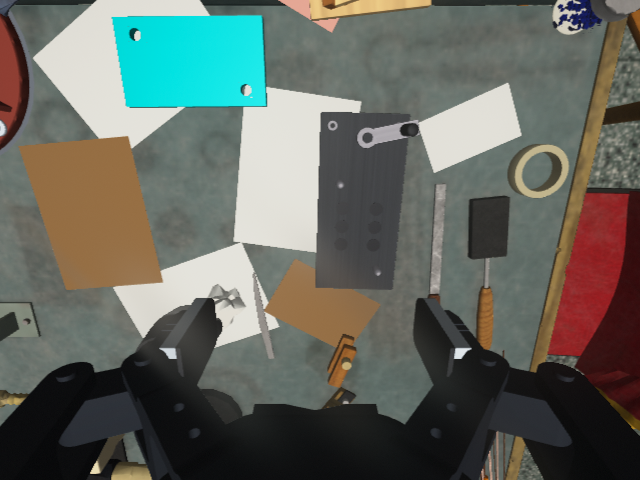

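View pics/w3.png

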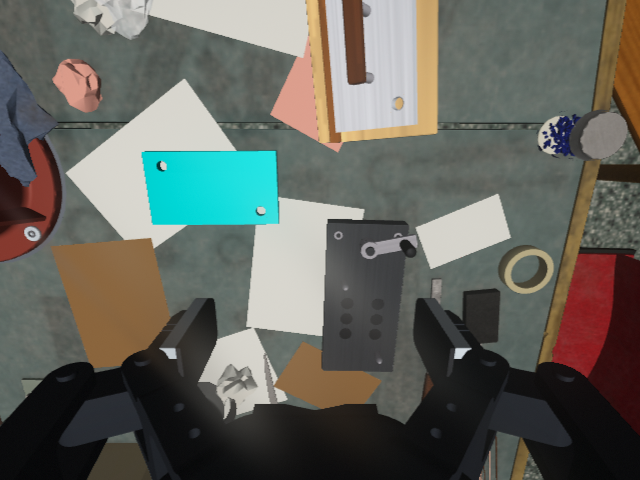

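w2 shows the whole base (317–410, 112–290), with pins near (340,185) and (378,272), the latch pivot at (367,137) and the knob at (410,129). w3 shows half of the plate at the top. Next I'll zoom in on the pins and triangulate them.

Run:
```python
from h import *
a=load('w1')['img'][0:220,300:440,::-1]; b=load('w2')['img'][100:300,300:440,::-1]
A=cv2.resize(a,None,fx=2.7,fy=2.7,interpolation=cv2.INTER_CUBIC);B=cv2.resize(b,None,fx=2.7,fy=2.7,interpolation=cv2.INTER_CUBIC)
h=max(A.shape[0],B.shape[0]); pad=lambda x:cv2.copyMakeBorder(x,0,h-x.shape[0],0,10,cv2.BORDER_CONSTANT)
cv2.imwrite('pics/pins.png',np.hstack([pad(A),pad(B)]))
```

```text
(no output)
```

View pics/pins.png

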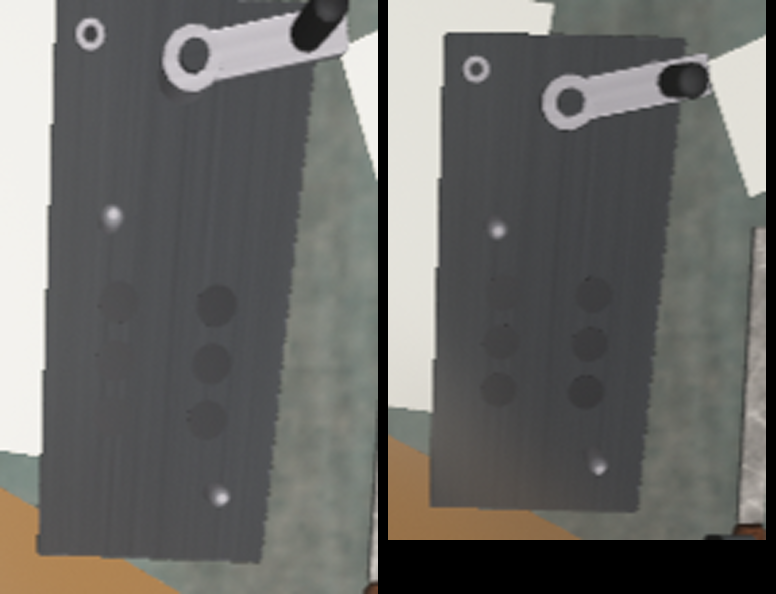

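Call:
move_arm(series=[[[0.05,0,0],[0,0,0],100],[[0.08,0,0],[0,0,0],100],[[0.08,0,0],[0,0,0],100]])

```text
clock: 2.68
ee_pos: [0.4705, 0.0585, 0.3207]
tool_rot: [-2.219, -2.223, 0.0]
ft_force: [0.3, -0.0, -0.1]
width: 0.0858
```

Run:
```python
from h import *
snap('wrist','w4')
```

Call:
move_arm(series=[[[0.06,0,0],[0,0,0],100],[[0.1,-0.06,0],[0,0,0],100],[[0.1,-0.1,0],[0,0,0],100],[[0.1,-0.1,0],[0,0,0],100]])

```text
clock: 3.22
ee_pos: [0.3687, 0.1567, 0.3211]
tool_rot: [2.22, 2.223, -0.001]
ft_force: [0.7, -0.2, 0.0]
width: 0.0855
```

Run:
```python
from h import *
snap('wrist','w5'); print(tool())
```

```text
(array([0.37042063, 0.15662489, 0.3211254 ]), array([[-4.42131768e-04,  9.99999629e-01,  7.39871096e-04],
       [ 9.99999789e-01,  4.42483786e-04, -4.75686860e-04],
       [-4.76014065e-04,  7.39660624e-04, -9.99999613e-01]]))
```

View pics/w4.png

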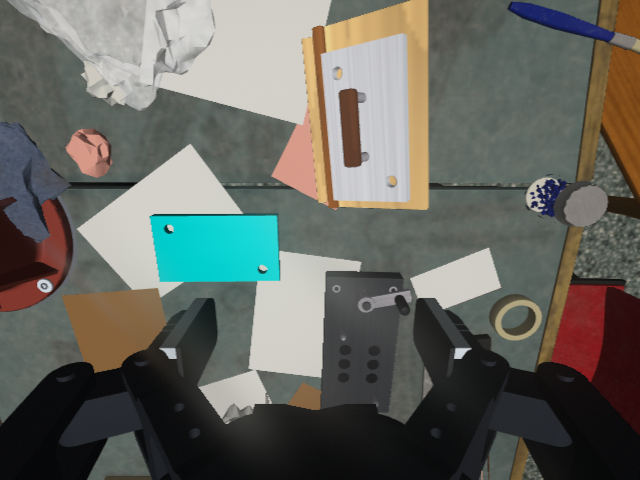

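View pics/w5.png

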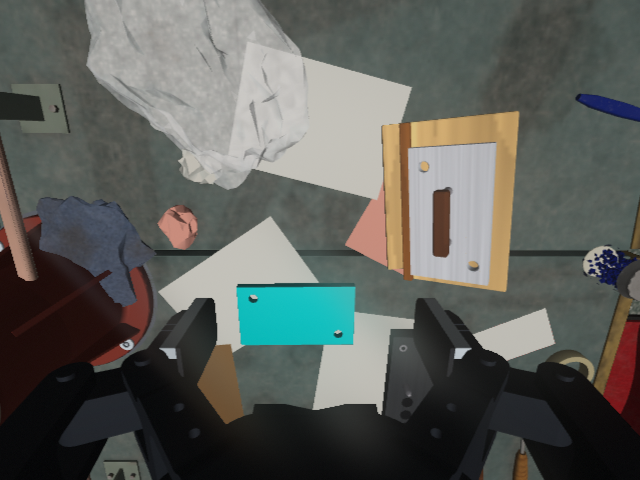

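w4 and w5 both show the complete plate. The handle is at (350,128) in w4 and (441,222) in w5. Now I'll compute the poses.

```bash
cat >> h.py <<'E'
def tri(obs):
    A=np.zeros((3,3));b=np.zeros(3);rs=[]
    for s,u,v in obs:
        d=ray(s,u,v);d/=np.linalg.norm(d);M=np.eye(3)-np.outer(d,d);A+=M;b+=M@s['eye'];rs.append((M,s['eye']))
    x=np.linalg.solve(A,b); return x,max(np.linalg.norm(M@(x-e)) for M,e in rs)
def maskc(s,box,f):
    x0,y0,x1,y1=box; im=s['img'][y0:y1,x0:x1]; hsv=cv2.cvtColor(im,cv2.COLOR_RGB2HSV)
    m=f(hsv[...,0].astype(int),hsv[...,1].astype(int),hsv[...,2].astype(int)).astype(np.uint8)
    n,l,st,c=cv2.connectedComponentsWithStats(m); k=1+np.argmax(st[1:,4]); m=np.zeros(s['img'].shape[:2],np.uint8); m[y0:y1,x0:x1]=(l==k); return m,st[k,4],c[k]+[x0,y0]
def quad(m):
    c=max(cv2.findContours(m,cv2.RETR_EXTERNAL,cv2.CHAIN_APPROX_NONE)[0],key=cv2.contourArea)
    h=cv2.convexHull(c); e=0.01
    while True:
        q=cv2.approxPolyDP(h,e*cv2.arcLength(h,True),True)
        if len(q)<=4: break
        e+=.005
    q=q[:,0,:].astype(float)
    # refine by line fits on contour points near each side
    P=c[:,0,:].astype(float);L=[]
    for i in range(len(q)):
        a,b=q[i],q[(i+1)%len(q)];t=(b-a)/np.linalg.norm(b-a);n=np.array([-t[1],t[0]])
        s=(P-a)@t;d=np.abs((P-a)@n);k=(d<2)&(s>.15*np.linalg.norm(b-a))&(s<.85*np.linalg.norm(b-a))
        vx,vy,x,y=cv2.fitLine(P[k].astype(np.float32),cv2.DIST_HUBER,0,.01,.01).ravel();L.append((np.array([-vy,vx]),-vy*x+vx*y))
    return np.array([np.linalg.solve(np.array([L[i-1][0],L[i][0]]),np.array([L[i-1][1],L[i][1]])) for i in range(len(q))])
E
python3 - <<'E'
from h import *
W={k:load(k) for k in ['w1','w2','w3','w4','w5','top0']}
# pins: bright centroid
def bright(s,u,v,r=5):
    g=cv2.cvtColor(s['img'],cv2.COLOR_RGB2GRAY).astype(float)[v-r:v+r+1,u-r:u+r+1]; w=np.clip(g-np.percentile(g,60)-15,0,None)
    y,x=np.mgrid[-r:r+1,-r:r+1]; return u+(w*x).sum()/w.sum(),v+(w*y).sum()/w.sum()
for nm,g in dict(a={'w1':(342,80),'w2':(340,185)},b={'w1':(381,184),'w2':(378,272)}).items():
    o=[(W[k],*bright(W[k],*p)) for k,p in g.items()]; print('pin',nm,[np.round(q[1:],2) for q in o],tri(o))
# base dark mask
f=lambda h,s,v:(v<110)&(s<60)
for k,box in dict(w2=(305,100,425,300)).items():
    m,a,c=maskc(W[k],box,f);q=quad(m);print(k,a,q.round(1)); print([onplane(W[k],*p,.025).round(4) for p in q])
# handle and plate
fh=lambda h,s,v:(s>110)&(v<130)&((h<15)|(h>170))
fp=lambda h,s,v:(s<45)&(v>120)
H={};Q={}
for k,b1,b2 in (('w4',(335,80,365,172),(320,20,415,210)),('w5',(428,185,455,262),(406,135,500,292))):
    m,a,c=maskc(W[k],b1,fh);H[k]=(W[k],*c);print(k,'handle',a,c,cv2.minAreaRect(cv2.findContours(m,0,1)[0][0]), 'cloud',np.median(cloud(W[k])[m>0],0))
    m,a,c=maskc(W[k],b2,fp);Q[k]=quad(m);print('plate',a,Q[k].round(1))
    C=cloud(W[k])[cv2.erode(m,np.ones((5,5)))>0];c0=C.mean(0);n=np.linalg.svd(C-c0,full_matrices=0)[2][2];n*=np.sign(n[2]);print('n',n,np.degrees(np.arccos(n[2])),np.std((C-c0)@n),c0)
print('handle',tri(list(H.values())))
E
```

```text
pin a [array([341.57,  79.15]), array([340.32, 184.99])] (array([ 0.50979487, -0.14678565,  0.0437183 ]), np.float64(1.9710054264329174e-05))
pin b [array([381.6 , 183.93]), array([377.85, 273.02])] (array([ 0.56283081, -0.2641145 ,  0.04355991]), np.float64(1.622009068230036e-05))
w2 17375 [[416.6  97.4]
 [425.1 301.7]
 [315.7 284.5]
 [321.1 115.4]]
[array([ 0.5997, -0.0448,  0.025 ]), array([ 0.6369, -0.3164,  0.025 ]), array([ 0.48 , -0.29 ,  0.025]), array([ 0.4858, -0.0653,  0.025 ])]
w4 handle 1265 [350.13833992 126.96126482] ((350.3385925292969, 127.3612289428711), (76.85688018798828, 16.9517879486084), 85.68397521972656) cloud [0.50381641 0.13856746 0.11172076]
plate 11400 [[405.2  32.6]
 [409.2 200. ]
 [333.7 200. ]
 [320.9  53.9]]
n [-0.91518548 -0.0824999   0.39449879] 66.76528117028508 0.0201002561390641 [0.52774657 0.14538603 0.0869478 ]
w5 handle 959 [441.02815433 223.21793535] ((441.5, 223.49998474121094), (14.999998092651367, 62.99999237060547), 0.0) cloud [0.502296   0.13923503 0.11172903]
plate 9960 [[495.4 142.9]
 [487.7 284.9]
 [410.5 273.9]
 [408.4 148. ]]
n [-0.91217882 -0.15099305  0.3809605 ] 67.60680879081652 0.02305496460266975 [0.52382755 0.14711171 0.08458449]
handle (array([0.50397486, 0.13837959, 0.10831777]), np.float64(0.00035472736595589384))
```

Run:
```python
from h import *
W={k:load(k) for k in ['w1','w2','w4','w5']}
fp=lambda h,s,v:(s<50)&(v>110)
Q={}
out=[]
for k,b2 in (('w4',(320,20,415,208)),('w5',(408,135,500,292))):
    m,a,c=maskc(W[k],b2,fp);q=quad(m)
    q=q[np.argsort(q[:,1])]; q=np.array([*sorted(q[:2].tolist()),*sorted(q[2:].tolist())]);Q[k]=q;print(q.round(1))
    im=W[k]['img'][:,:,::-1].copy()
    for p in q: cv2.circle(im,tuple(int(round(x*8)) for x in p),16,(0,0,255),1,cv2.LINE_AA,3)
    out.append(cv2.resize(im[b2[1]-10:b2[3]+10,b2[0]-10:b2[2]+10],None,fx=2.8,fy=2.8,interpolation=cv2.INTER_CUBIC)[:540])
    k5=(cv2.erode(m,np.ones((5,5)))>0)&(W[k]['range_z']>.1)&(W[k]['range_z']<.6)
    C=cloud(W[k])[k5]
    for _ in range(5):
        c0=C.mean(0);n=np.linalg.svd(C-c0,full_matrices=0)[2][2];n*=np.sign(n[2]);r=(C-c0)@n;C=C[abs(r)<max(.002,2*r.std())]
    print('n',n,np.degrees(np.arccos(n[2])),r.std(),c0,len(C))
    # handle bar top depth
X=[tri([(W['w4'],*Q['w4'][i]),(W['w5'],*Q['w5'][i])]) for i in range(4)]
for x in X: print(x)
X=[x[0] for x in X]; d=lambda i,j:np.linalg.norm(X[i]-X[j]); print(d(0,1),d(2,3),d(0,2),d(1,3)); print(np.mean(X,0))
h=max(o.shape[0] for o in out); cv2.imwrite('pics/pl.png',np.hstack([cv2.copyMakeBorder(o,0,h-o.shape[0],0,5,0) for o in out]))
```

```text
[[320.9  53.8]
 [405.5  32.3]
 [333.7 200. ]
 [409.3 200. ]]
n [-0.5406129  -0.0556295   0.83943019] 32.920001747213604 0.0007204867851110777 [0.52706217 0.14534325 0.08467437] 9334
[[408.4 147.9]
 [495.6 142.3]
 [410.5 274. ]
 [488.  285. ]]
n [-0.54034802 -0.05576878  0.83959148] 32.902993510877934 0.0007720130514117583 [0.52453379 0.14673842 0.08311761] 8396
(array([0.47568353, 0.21400204, 0.05541598]), np.float64(0.0003394775348837087))
(array([0.55329258, 0.22252656, 0.10114933]), np.float64(0.0007899408125181242))
(array([0.49252368, 0.0547257 , 0.05364471]), np.float64(0.0002014435869897872))
(array([0.5696696 , 0.06351922, 0.10267752]), np.float64(0.00131723674805031))
0.09048409672646231 0.0918315644595909 0.1601739016186496 0.15985580475193217
[0.52279235 0.13869338 0.07822189]
```

View pics/pl.png

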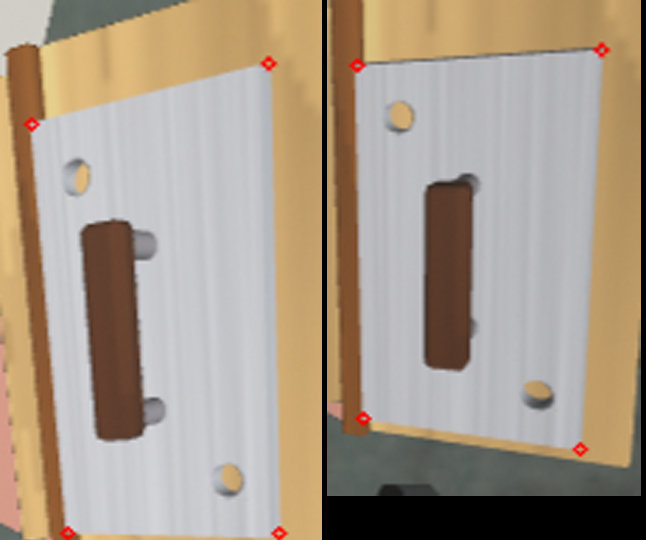

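Both views agree. The triangulated plate measures 90.5–91.8 × 160 mm, is tilted 32.9° and has a yaw of about +5.9°. The pins are 128.8 mm apart, which is as specified, with a base yaw of about −1.45°. Next is the pre-grasp.

Run:
```python
from h import *
n=np.array([-.5405,-.0557,.839]);n/=np.linalg.norm(n)
y=np.array([-.1037,.9946,0]);x=np.cross(y,n);print('platex',x)
c=np.array([.5228,.1387,.0782]);hc=c+.030*n;print(hc)
Rt=toolR(x,-n);tcp=hc-.0187*n
print(Rt,tcp)
delta(tcp+.09*n,Rt);delta(tcp,Rt)
```

```text
platex [0.83481854 0.0870407  0.54358473]
[0.50657822 0.1370283  0.10338053]
[[-1.03348948e-01  8.34825871e-01  5.40726141e-01]
 [ 9.94645010e-01  8.70414668e-02  5.57233045e-02]
 [-5.46340249e-04  5.43589503e-01 -8.39351031e-01]] [0.51668979 0.13807033 0.08768467]
shift [-0.0235  0.0975  0.158 ] turn [-32.86   1.7   -5.74]
shift [-0.0185  0.1461  0.2336] turn [-32.86   1.7   -5.74]
```

Call:
move_arm(series=[[[-0.006,0.025,0.04],[-8,0.4,-1.4],45],[[-0.012,0.05,0.08],[-16,0.8,-2.8],45],[[-0.018,0.075,0.12],[-25,1.3,-4.3],45],[[-0.0235,0.0975,0.158],[-32.9,1.7,-5.7],45],[[-0.0235,0.0975,0.158],[-32.9,1.7,-5.7],45],[[-0.0235,0.0975,0.158],[-32.9,1.7,-5.7],45]])

```text
clock: 4.03
ee_pos: [0.4674, 0.1312, 0.1614]
tool_rot: [1.809, 2.0, 0.587]
ft_force: [0.7, -0.7, -0.3]
width: 0.0386
```

Run:
```python
from h import *
n=np.array([-.5405,-.0557,.839]);n/=np.linalg.norm(n)
Rt=toolR([.8348,.087,.5436],-n);tcp=np.array([.5167,.1381,.0877])
print(bot.get_obs()['q'],bot.get_obs()['width']); delta(tcp,Rt); s=snap('wrist','w6'); print('handle pred px',proj(s,[.5066,.1370,.1034]))
```

```text
[ 0.13725737 -0.07596501 -1.00116504  0.07426695 -0.02120701  1.60168571] 0.03858186379352202
shift [0.002  0.002  0.0889] turn [-0.17  0.14 -0.16]
handle pred px (np.float64(319.89779098938664), np.float64(249.03030414038375))
```

View pics/w6.png

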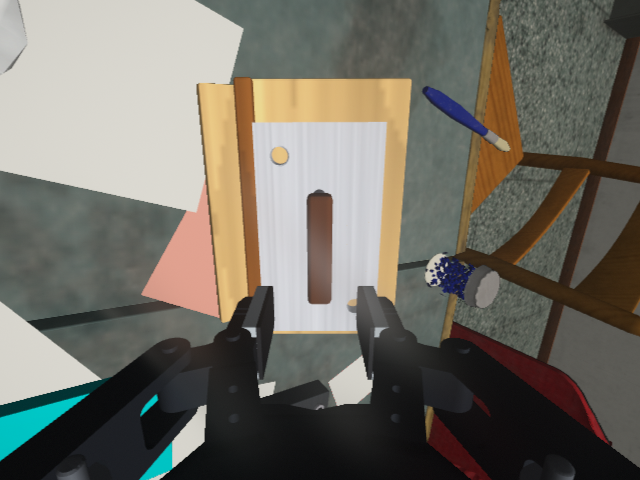

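The handle bar is centred at (319.5,248), against a predicted (320,249), and it is aligned with the jaws. I'll approach and close.

Call:
move_arm(series=[[[0.001,0.001,0.04],[0,0,0],45],[[0.002,0.002,0.075],[0,0,0],45],[[0.002,0.002,0.088],[0,0,0],45],[[0.002,0.002,0.088],[0,0,0],45],[[0.002,0.002,0.088],[0,0,0],0],[[0.002,0.002,0.088],[0,0,0],0],[[0.002,0.002,0.088],[0,0,0],0],[[0.002,0.002,0.088],[0,0,0],0]], grip_force=70)

```text
clock: 5.08
ee_pos: [0.5176, 0.1386, 0.0908]
tool_rot: [1.808, 1.999, 0.589]
ft_force: [-7.1, -1.1, 8.8]
width: 0.0146
```

Run:
```python
from h import *
s=snap('wrist','w7');p,R0=tool();print(p,R0, bot.get_obs()['ft_force'],bot.get_obs()['width'])
print('up in tool',R0.T@[0,0,1])
```

```text
[0.51755211 0.13857876 0.09082006] [[-9.98302034e-02  8.35335164e-01  5.40600680e-01]
 [ 9.95004031e-01  8.43310781e-02  5.34345236e-02]
 [-9.53701638e-04  5.43234234e-01 -8.39580644e-01]] [-6.05352921 -1.4340023   8.1453719 ] 0.01457048939629858
up in tool [-0.0009537   0.54323423 -0.83958064]
```

View pics/w7.png

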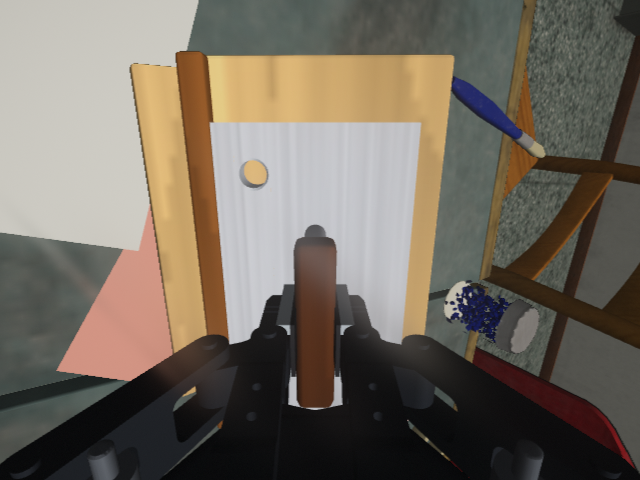

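The bar is held (opening 14.6 mm). I'll lift it straight up and then level it.

Call:
move_arm(series=[[[0,0.016,-0.025],[0,0,0],0],[[0,0.033,-0.05],[0,0,0],0],[[0,0.049,-0.076],[0,0,0],0],[[0,0.06,-0.092],[9,0,0],0],[[0,0.06,-0.092],[18,0,0],0],[[0,0.06,-0.092],[27,0,0],0],[[0,0.06,-0.092],[32.9,0,0],0],[[0,0.06,-0.092],[32.9,0,0],0]])

```text
clock: 6.12
ee_pos: [0.5192, 0.1387, 0.1999]
tool_rot: [2.108, 2.329, -0.002]
ft_force: [0.3, 0.5, -4.3]
width: 0.0145
```

Run:
```python
from h import *
s=snap('wrist','w8');p,R0=tool();print(p,R0, bot.get_obs()['ft_force'],bot.get_obs()['width'],bot.get_obs()['q'])
m=(s['range_z']>.08)
```

```text
[0.51824027 0.1387216  0.19991099] [[-9.97803539e-02  9.95009363e-01  4.97876165e-04]
 [ 9.95009032e-01  9.97807744e-02 -9.06823812e-04]
 [-9.51976653e-04  4.04908081e-04 -9.99999465e-01]] [-0.99486168 -0.18383787 -4.40902341] 0.01472611786673324 [ 1.25826893e-01  3.31610944e-01 -1.80128965e-01  1.05867628e+00
 -9.62135860e-04  1.59667613e+00]
```

View pics/w8.png

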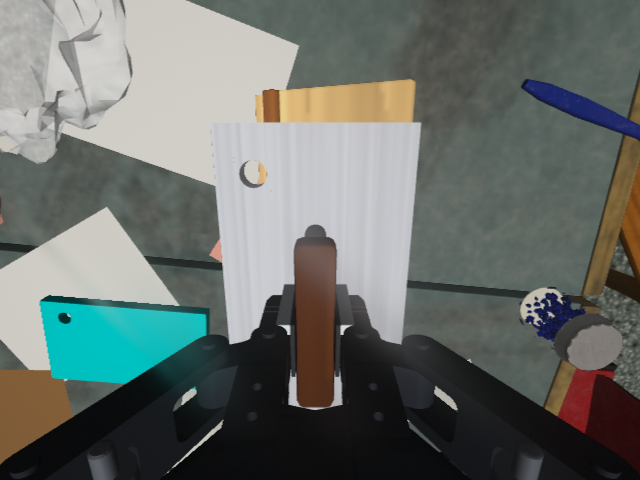

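Run:
```python
from h import *
s=load('w8');p,R0=tool()
fp=lambda h,sa,v:(sa<45)&(v>110)
m,a,c=maskc(s,(200,110,430,260),fp)
k=(cv2.erode(m,np.ones((5,5)))>0)&(s['range_z']>.1)
C=(cloud(s)[k]-p)@R0
for _ in range(5):
    c0=C.mean(0);n=np.linalg.svd(C-c0,full_matrices=0)[2][2];n*=-np.sign(n[2]);r=(C-c0)@n;C=C[abs(r)<max(.0015,2*r.std())]
print('plane n in tool',n,'c',c0,'z at 0',c0[2]+(n[0]*c0[0]+n[1]*c0[1])/n[2],r.std())
z0=c0@n
def onp(u,v):
    d=R0.T@ray(s,u,v);e=R0.T@(s['eye']-p);return e+d*(z0-e@n)/(d@n)
# hole: fill
x0,y0,x1,y1=238,158,270,190
roi=(1-m[y0:y1,x0:x1]); nn,l,st,cc=cv2.connectedComponentsWithStats(roi.astype(np.uint8)); kk=1+np.argmax(st[1:,4]); print(st[kk],cc[kk]+[x0,y0])
ct=cv2.findContours((l==kk).astype(np.uint8),0,1)[0][0]; e=cv2.fitEllipse(ct);print(e); u,v=cc[kk]+[x0,y0]; print('hole',onp(u,v), 'exp .058 -.028')
# edges: top edge corners
ys=[]
for y in (135,160,200,230):
    xs=np.where(m[y])[0];print(y,onp(xs[0]-.5,y)[:2],onp(xs[-1]+.5,y)[:2])
for x in (230,300,350,400):
    v=np.where(m[:,x])[0][0];print('top',x,onp(x,v-.5)[:2])
b=maskc(s,(285,230,345,415),lambda h,sa,v:(sa>90)&((h<15)|(h>170)))
r=cv2.minAreaRect(cv2.findContours(b[0],0,1)[0][0]);print(r)
im=s['img'][:,:,::-1].copy();im[m>0]=(0,255,0);cv2.imwrite('pics/m8.png',im[100:300,180:450])
```

```text
plane n in tool [ 0.95671615 -0.11610608 -0.26685873] c [ 0.05287677 -0.00259912  0.01818663] z at 0 -0.17251289726294802 0.016423700811617804
[  2   4  27  25 276] [254.20289855 175.67028986]
((14.636184692382812, 15.519287109375), (23.610126495361328, 25.192386627197266), 124.52538299560547)
hole [ 0.05417863 -0.03109126  0.03525043] exp .058 -.028
135 [ 0.07320241 -0.08771144] [0.07394804 0.06165722]
160 [ 0.05923945 -0.07028233] [0.06257551 0.0510867 ]
200 [ 0.04601493 -0.04523677] [0.05030563 0.03940381]
230 [ 0.03951904 -0.03707424] [0.04392968 0.03363491]
top 230 [ 0.09579597 -0.08174801]
top 300 [ 0.08220613 -0.0111958 ]
top 350 [0.08183903 0.02460233]
top 400 [0.08151565 0.05613796]
((314.5, 334.5), (39.0, 143.0), 0.0)
```

View pics/m8.png

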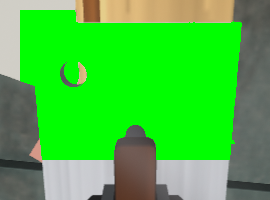

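The mask leaked onto the paper behind the plate, so I'll gate it with depth.

```bash
cat > inhand.py <<'E'
from h import *
import sys
def inhand(s,p,R0,box=(200,110,430,225),hb=(232,152,276,196)):
    Ct=(cloud(s)-p)@R0
    m=(np.abs(Ct[...,2]-.011)<.008)&(s['range_z']>.05); g=np.zeros_like(m);g[box[1]:box[3],box[0]:box[2]]=1;m&=g
    C=Ct[cv2.erode(m.astype(np.uint8),np.ones((7,7)))>0]
    for _ in range(6):
        c0=C.mean(0);n=np.linalg.svd(C-c0,full_matrices=0)[2][2];n*=-np.sign(n[2]);r=(C-c0)@n;C=C[abs(r)<max(.0015,2*r.std())]
    print('n tool',n.round(4),'z at 0',c0@n/n[2],r.std()); z0=c0@n
    def onp(u,v):
        d=R0.T@ray(s,u,v);e=R0.T@(s['eye']-p);return (e+d*(z0-e@n)/(d@n))
    m=m.astype(np.uint8)
    for y in (135,160,200,220):
        xs=np.where(m[y])[0];a=onp(xs[0]-.5,y);b=onp(xs[-1]+.5,y);print(y,a[:2].round(4),b[:2].round(4),'mid',((a+b)/2)[1].round(4),'w',(b-a)[1].round(4))
    for x in (230,260,350,380,410):
        v=np.where(m[:,x])[0][0];print('top',x,onp(x,v-.5)[:2].round(4))
    return onp
E
python3 - <<'E'
from inhand import *
s=load('w8');p,R0=tool()
onp=inhand(s,p,R0)
a=s['img'][150:200,228:280,::-1];cv2.imwrite('pics/hole8.png',cv2.resize(a,None,fx=10,fy=10,interpolation=cv2.INTER_CUBIC))
print(proj(s,p+R0@[.058,-.028,.0113]), onp(253,173.5))
E
```

```text
n tool [-0.0026 -0.     -1.    ] z at 0 0.011755708458968263 0.0005962047315094041
135 [ 0.0745 -0.0447] [0.0745 0.0452] mid 0.0002 w 0.09
160 [ 0.064  -0.0448] [0.064  0.0449] mid 0.0 w 0.0897
200 [ 0.0461 -0.0451] [0.0462 0.0451] mid 0.0 w 0.0902
220 [ 0.0367 -0.045 ] [0.0368 0.045 ] mid 0.0 w 0.09
top 230 [ 0.0796 -0.036 ]
top 260 [ 0.0796 -0.0232]
top 350 [0.0796 0.0152]
top 380 [0.08   0.0279]
top 410 [0.08   0.0407]
(np.float64(251.38156901917029), np.float64(173.77629428919917)) [ 0.05808552 -0.0273302   0.01160802]
```

View pics/hole8.png

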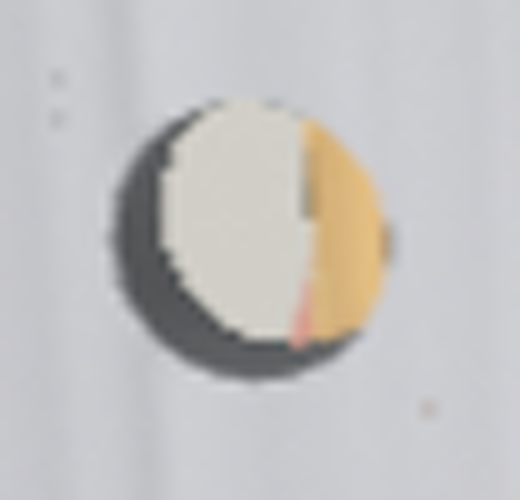

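The hold is clean: the plate is centred in the tool to about 0.3 mm and level to 0.003 rad, with its upper face 11.8 mm beyond the TCP. Now I'll cross-check the seat from the base edges.

Run:
```python
from h import *
for k in ('w1','w2'):
    s=load(k);C=cloud(s);m=(abs(C[...,2]-.024)<.006)&(C[...,0]>.46)&(C[...,0]<.62)&(C[...,1]>-.32)&(C[...,1]<-.03)&(s['range_z']>.1)
    print(k,'top z',np.median(C[...,2][m]))
    th=np.radians(-1.45);bx=np.array([np.cos(th),np.sin(th)]);by=np.array([-bx[1],bx[0]])
    mids=[];dirs=[]
    for v in range(*((60,190) if k=='w1' else (150,270)),10):
        xs=np.where(m[v])[0];a=onplane(s,xs[0]-.5,v,.025);b=onplane(s,xs[-1]+.5,v,.025);dirs.append((a[:2],b[:2]));mids.append((a+b)[:2]/2)
    L=np.array([d[0] for d in dirs]);Rr=np.array([d[1] for d in dirs])
    print('left fit dx/dy',np.polyfit(L[:,1],L[:,0],1),'right',np.polyfit(Rr[:,1],Rr[:,0],1))
    print('width',((Rr-L)@bx).mean(), 'centre x at y=-.2054', np.polyval(np.polyfit(L[:,1],L[:,0],1),-.2054),np.polyval(np.polyfit(Rr[:,1],Rr[:,0],1),-.2054))
    for u in (325,345,365,385):
        vs=np.where(m[:,u])[0];b=onplane(s,u,vs[-1]+.5,.025);t=onplane(s,u,vs[0]-.5,.025);print(u,'near by',b[:2]@by,'-> seat by',b[:2]@by+.092,'far->',t[:2]@by-.144)
    print('pins seat by',np.array([.5363,-.2054])@by,'bx',np.array([.5363,-.2054])@bx)
```

```text
w1 top z 0.023445467527238306
left fit dx/dy [0.02645847 0.48586806] right [0.02106838 0.59415226]
width 0.10927611770258615 centre x at y=-.2054 0.48043348979519085 0.5898248152633017
325 near by -0.2830600106920663 -> seat by -0.19106001069206632 far-> -0.1954534657780038
345 near by -0.28348398976012035 -> seat by -0.19148398976012035 far-> -0.19470482420705887
365 near by -0.28257606341565167 -> seat by -0.19057606341565167 far-> -0.19395629718960197
385 near by -0.28299995589326177 -> seat by -0.19099995589326177 far-> -0.19320788469934247
pins seat by -0.1917633860332073 bx 0.5413258295860998
w2 top z 0.023575100065031662
left fit dx/dy [0.02648411 0.48595659] right [0.02965263 0.59550822]
width 0.10895632482819935 centre x at y=-.2054 0.4805167571042536 0.5894175686829154
325 near by -0.281965610765793 -> seat by -0.18996561076579302 far-> -0.1924407913103544
345 near by -0.2827058468148717 -> seat by -0.1907058468148717 far-> -0.1917686151981695
365 near by -0.28189260600510807 -> seat by -0.18989260600510807 far-> -0.19223041517004535
385 near by -0.28263332893355686 -> seat by -0.19063332893355686 far-> -0.19155783332364848
pins seat by -0.1917633860332073 bx 0.5413258295860998
```

```bash
python3 - <<'E'
from h import *
out=[]
for k,pts in (('w1',[(342,80),(381,184)]),('w2',[(340,185),(378,272)])):
    s=load(k)
    for i,(u,v) in enumerate(pts):
        a=cv2.resize(s['img'][v-12:v+13,u-12:u+13,::-1],None,fx=14,fy=14,interpolation=cv2.INTER_NEAREST)
        a=np.clip(a.astype(int)*1.3,0,255).astype(np.uint8)
        for c,sx,sy in (((0,0,255),.5363,-.2054),((0,255,0),.5350,-.2050)):
            th=np.radians(-1.47);Rz=np.array([[np.cos(th),-np.sin(th)],[np.sin(th),np.cos(th)]])
            off=Rz@np.array([[-.028,.058],[.028,-.058]][i])
            for z,rad in ((.047,.003),(.041,.005),(.025,.005)):
                poly=[proj(s,[sx+off[0]+rad*np.cos(t),sy+off[1]+rad*np.sin(t),z]) for t in np.linspace(0,2*np.pi,30)]
                poly=np.array([[(x-u+12.5)*14,(y-v+12.5)*14] for x,y in poly])
                if z!=.041 or True: cv2.polylines(a,[poly.astype(int)],True,c,1)
        out.append(a)
cv2.imwrite('pics/pz.png',np.vstack([np.hstack(out[:2]),np.hstack(out[2:])])[:, :])
E
python3 -c "
import cv2;a=cv2.imread('pics/pz.png');cv2.imwrite('pics/pz.png',cv2.resize(a,(600,600)))"
```

```text
(no output)
```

View pics/pz.png

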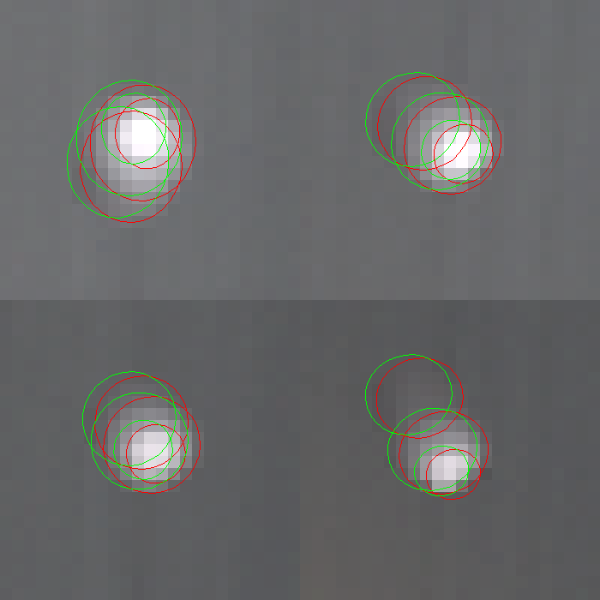

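The bright tips lie between the two estimates (red from the pins, green from the edges). I'll take the seat as (0.5358, −0.2053) with yaw −1.47°, and compute the transfer.

```bash
cat >> h.py <<'E'
def seatR(th=-1.47):
    t=np.radians(th); return toolR([np.cos(t),np.sin(t),0],[0,0,-1])
E
python3 - <<'E'
from h import *
delta([.5358,-.2053,.15],seatR())
E
```

```text
shift [-0.344  -0.0169  0.0502] turn [0.03 0.05 7.2 ]
```

Call:
move_arm(series=[[[-0.05,-0.003,0],[0,0,1.2],0],[[-0.11,-0.006,0],[0,0,2.4],0],[[-0.17,-0.009,0],[0,0,3.6],0],[[-0.23,-0.012,0.01],[0,0,4.8],0],[[-0.29,-0.014,0.03],[0,0,6],0],[[-0.344,-0.017,0.05],[0,0,7.2],0],[[-0.344,-0.017,0.05],[0,0,7.2],0],[[-0.344,-0.017,0.05],[0,0,7.2],0]])

```text
clock: 7.18
ee_pos: [0.5349, -0.2046, 0.1506]
tool_rot: [2.249, 2.191, 0.001]
ft_force: [0.2, 0.6, -3.0]
width: 0.0147
```

Run:
```python
from h import *
print(bot.get_obs()['ft_force'])
s=snap('wrist','w9');p,R0=tool()
from inhand import inhand
inhand(s,p,R0)
delta([.5358,-.2053,.074],seatR())
snap('scene','s9')
```

```text
[ 0.16000481  0.62354842 -2.96675861]
n tool [-2.8e-03 -4.0e-04 -1.0e+00] z at 0 0.012002973377752347 0.0005978646235588875
135 [ 0.0741 -0.046 ] [0.0741 0.044 ] mid -0.001 w 0.09
160 [ 0.0636 -0.0461] [0.0636 0.0437] mid -0.0012 w 0.0897
200 [ 0.0457 -0.0463] [0.0457 0.0439] mid -0.0012 w 0.0902
220 [ 0.0363 -0.0462] [0.0363 0.0438] mid -0.0012 w 0.09
top 230 [ 0.0792 -0.0372]
top 260 [ 0.0796 -0.0244]
top 350 [0.0796 0.0139]
top 380 [0.0796 0.0267]
top 410 [0.0796 0.0394]
shift [-0.001   0.0004  0.0769] turn [0.1  0.06 0.04]
```

View pics/w9.png

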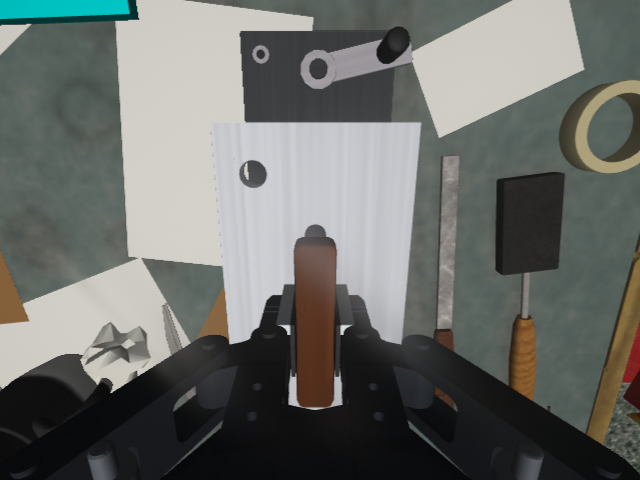

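The plate hasn't moved in the hand. The base's latch end is visible beyond it, at (240–392, 32–122). I'll take a settled picture and measure the base relative to the plate directly in that single image.

```bash
cat > rel.py <<'E'
from h import *
from inhand import inhand
import sys
f=sys.argv[1]
p,R0=tool(); s=snap('wrist',f); p2,R2=tool(); print('p',p,p2)
inhand(s,p,R0)
C=cloud(s);T=(C-p)@R0
m=(abs(C[...,2]-.024)<.007)&(s['range_z']>.05)
im=cv2.cvtColor(s['img'],cv2.COLOR_RGB2HSV); 
g=np.zeros(m.shape,bool);g[:120,200:430]=1;m&=g
def op(u,v): return R0.T@(onplane(s,u,v,.025)-p)
L=[];Rr=[]
for v in range(45,118,4):
    xs=np.where(m[v])[0]
    L.append(op(xs[0]-.5,v));Rr.append(op(xs[-1]+.5,v))
L=np.array(L);Rr=np.array(Rr);fl=np.polyfit(L[:,0],L[:,1],1)
k=Rr[:,0]<np.median(Rr[:,0]);fr=np.polyfit(Rr[k,0],Rr[k,1],1)
print('left slope deg',np.degrees(np.arctan(fl[0])),'right',np.degrees(np.arctan(fr[0])),'at L',L[-1],'R',Rr[-1],'mid y',(L[-1]+Rr[-1])[1]/2,'width',(Rr[-1]-L[-1])[1])
print('mid y extrapolated to 0',np.polyval(fl,0)+.055)
for u in (255,290,): 
    vs=np.where(m[:,u])[0]; print('far edge',u,op(u,vs[0]-.5)[:2], '-> seat x',op(u,vs[0]-.5)[0]-.144)
E
python3 rel.py w10
```

```text
p [ 0.53558803 -0.20401841  0.15106148] [ 0.5358069  -0.20404802  0.15105873]
n tool [-0.0023 -0.0011 -1.    ] z at 0 0.011685252882679584 0.000599974030457383
135 [ 0.0745 -0.0456] [0.0745 0.0443] mid -0.0007 w 0.09
160 [ 0.0639 -0.0457] [0.064 0.044] mid -0.0009 w 0.0897
200 [ 0.0461 -0.046 ] [0.0462 0.0442] mid -0.0009 w 0.0902
220 [ 0.0367 -0.0459] [0.0368 0.0441] mid -0.0009 w 0.09
top 230 [ 0.0796 -0.0369]
top 260 [ 0.0796 -0.0241]
top 350 [0.08   0.0142]
top 380 [0.08  0.027]
top 410 [0.08   0.0398]
left slope deg 0.056683981042904175 right 0.22902294705389067 at L [ 0.08599659 -0.05377361  0.12585598] R [0.08607709 0.05456043 0.12606033] mid y 0.00039341268551986233 width 0.10833404345609898
mid y extrapolated to 0 0.0008262865125717236
far edge 255 [ 0.14183898 -0.04232169] -> seat x -0.0021610206333079474
far edge 290 [ 0.1418614  -0.01808684] -> seat x -0.002138602603874107
```

The single-image comparison suggests shifting about −1.2 mm in tool x and +1.3 mm in tool y. Averaged with the pin estimate, the target is (0.5366, −0.2053). I'll descend to just above the pin tips.

Call:
move_arm(series=[[[-0.0013,0.0008,0.03],[0,0,0],0],[[-0.0013,0.0008,0.06],[0,0,0],0],[[-0.0013,0.0008,0.077],[0,0,0],0],[[-0.0013,0.0008,0.077],[0,0,0],0],[[-0.0013,0.0008,0.077],[0,0,0],0]])

```text
clock: 7.95
ee_pos: [0.5374, -0.2052, 0.0752]
tool_rot: [2.244, 2.193, 0.001]
ft_force: [0.8, 0.4, -3.9]
width: 0.015
```

```bash
python3 rel.py w11; python3 -c "
from h import *
delta([.5366,-.2053,.049],seatR());print(bot.get_obs()['ft_force'])"
```

```text
p [ 0.53743517 -0.20519035  0.07517782] [ 0.53756689 -0.20541701  0.07532013]
n tool [-0.002 -0.001 -1.   ] z at 0 0.011672915698658533 0.0005915761796154706
135 [ 0.0745 -0.0456] [0.0746 0.0443] mid -0.0007 w 0.09
160 [ 0.064  -0.0457] [0.0641 0.044 ] mid -0.0009 w 0.0897
200 [ 0.0461 -0.046 ] [0.0462 0.0442] mid -0.0009 w 0.0902
220 [ 0.0367 -0.0459] [0.0368 0.0441] mid -0.0009 w 0.09
top 230 [ 0.0796 -0.0369]
top 260 [ 0.0796 -0.0241]
top 350 [0.0801 0.0143]
top 380 [0.0801 0.027 ]
top 410 [0.0801 0.0398]
left slope deg 0.16729029822617533 right 0.15639285477959305 at L [ 0.08322845 -0.05559296  0.04982176] R [0.0833217  0.05272741 0.05018549] mid y -0.001432773434344864 width 0.1083203657318653
mid y extrapolated to 0 -0.0006780279801919045
far edge 255 [ 0.13679886 -0.02971409] -> seat x -0.007201143914284253
far edge 290 [ 0.13682444 -0.01280237] -> seat x -0.007175555671752459
shift [ 0.0002 -0.0011  0.0263] turn [0.21 0.13 0.14]
[ 1.18703473  0.4094405  -4.03962299]
```

View pics/w11.png

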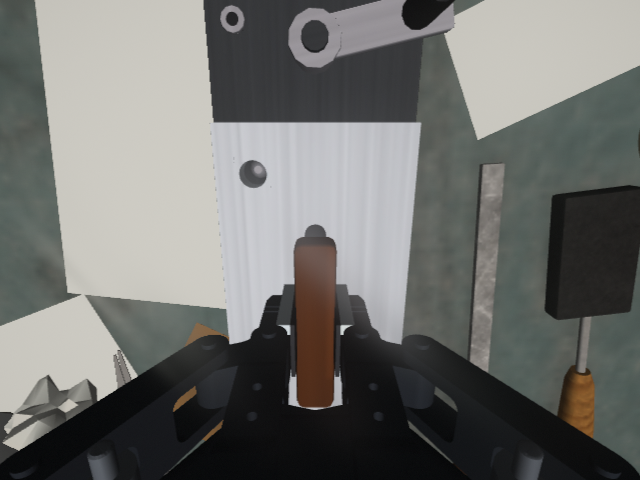

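The pin tip is now visible inside the hole at (253,175). I'll zoom in.

Run:
```python
from h import *
s=load('w11'); a=cv2.resize(s['img'][152:197,230:276,::-1],None,fx=12,fy=12,interpolation=cv2.INTER_CUBIC); a=np.clip(a.astype(int)*1.3,0,255).astype(np.uint8)
p,R0=tool()
for z,r,c in ((.0117,.00625,(0,255,0)),(.0237,.00625,(0,200,200)),(.0282,.003,(0,0,255))):
    # centred (if aligned): hole at tool (.0578,-.0289)
    poly=[proj(s,p+R0@np.array([.0578+r*np.cos(t),-.0289+r*np.sin(t),z])) for t in np.linspace(0,6.28,40)]
    cv2.polylines(a,[np.array([[(x-230+.5)*12,(y-152+.5)*12] for x,y in poly]).astype(int)],True,c,1)
cv2.imwrite('pics/hz.png',a)
```

```text
(no output)
```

View pics/hz.png

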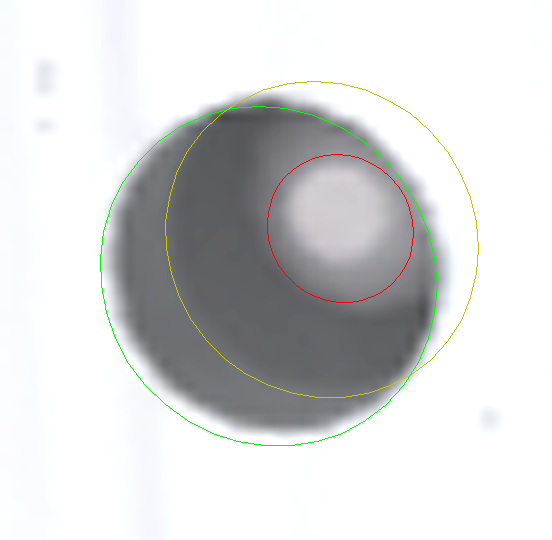

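The pin tip sits within about 0.4 mm of the centred prediction, so I'll descend straight.

Call:
move_arm(series=[[[0,0,0.004],[0,0,0.1],0],[[0,0,0.008],[0,0,0.1],0],[[0,0,0.012],[0,0,0.1],0],[[0,0,0.014],[0,0,0.1],0],[[0,0,0.014],[0,0,0.1],0]])

```text
clock: 8.62
ee_pos: [0.5375, -0.2054, 0.061]
tool_rot: [2.246, 2.191, 0.001]
ft_force: [1.0, -0.5, -4.1]
width: 0.0146
```

No contact force, so the plate is going over the pins freely. I'll lower it to flush.

Call:
move_arm(series=[[[0,0,0.004],[0,0,0],0],[[0,0,0.008],[0,0,0],0],[[0,0,0.011],[0,0,0],0],[[0,0,0.0125],[0,0,0],0],[[0,0,0.0125],[0,0,0],0]])

```text
clock: 9.25
ee_pos: [0.5374, -0.2054, 0.0484]
tool_rot: [2.247, 2.191, 0.001]
ft_force: [0.3, -0.2, -3.4]
width: 0.0146
```

```bash
python3 rel.py w12|head -3; python3 -c "
from h import *
print(bot.get_obs()['ft_force'])"
```

```text
p [ 0.5374459  -0.20537858  0.04844531] [ 0.53750251 -0.20546004  0.04855511]
n tool [-0.0017 -0.0012 -1.    ] z at 0 0.011656698271990078 0.0005983393416234657
135 [ 0.0745 -0.0457] [0.0746 0.0443] mid -0.0007 w 0.09
[-0.27949067 -0.6799476  -4.51863902]
```

View pics/w12.png

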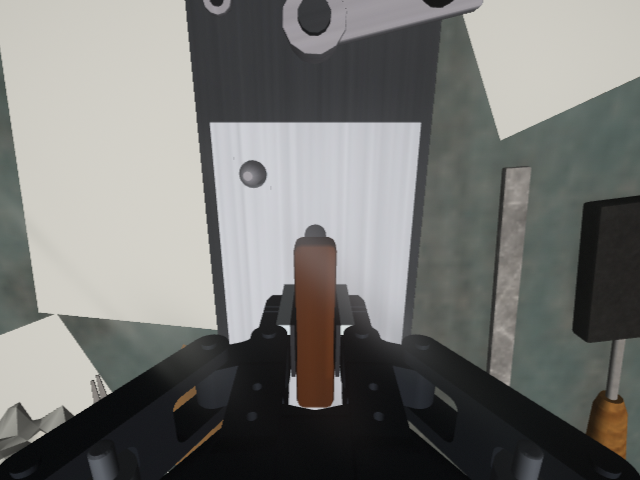

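The pin is up in the hole at (253,175). The force still reads the full weight, so I'll ease down until it seats.

Call:
move_arm(series=[[[0,0,0.001],[0,0,0],0],[[0,0,0.002],[0,0,0],0],[[0,0,0.002],[0,0,0],0]])

```text
clock: 9.68
ee_pos: [0.5379, -0.2055, 0.0472]
tool_rot: [2.246, 2.19, 0.002]
ft_force: [-0.8, 0.7, 4.7]
width: 0.0148
```

Seated: the force turned from −4 to +4.7 N. Now I'll release and retreat upward.

Call:
move_arm(series=[[[0,0,0],[0,0,0],45],[[0,0,0],[0,0,0],45],[[0,0,0],[0,0,0],45],[[0,0,-0.02],[0,0,0],45],[[0,0,-0.06],[0,0,0],45],[[0,0,-0.12],[0,0,0],45],[[-0.05,0,-0.18],[0,0,0],45],[[-0.1,0,-0.18],[0,0,0],45]])

```text
clock: 10.68
ee_pos: [0.5363, -0.3059, 0.2317]
tool_rot: [2.238, 2.189, 0.004]
ft_force: [1.9, 0.2, 0.7]
width: 0.0383
```

Call:
move_arm(series=[[[0,0,0],[0,0,0],0],[[0,0,0],[0,0,0],0]])

```text
clock: 10.92
ee_pos: [0.5361, -0.3058, 0.2314]
tool_rot: [2.24, 2.189, 0.004]
ft_force: [-0.4, 0.8, 0.1]
width: 0.0025
```

Run:
```python
from h import *
print(bot.get_obs()['ft_force'],tool()[0],bot.get_obs()['q'])
snap('wrist','w13')
```

```text
[-0.36610713  0.83161993  0.11140596] [ 0.53614946 -0.30577226  0.23143884] [-6.37280963e-01  4.60317747e-01  1.00297713e-01  1.20051664e+00
  1.11509681e-03  9.56379752e-01]
```

View pics/w13.png

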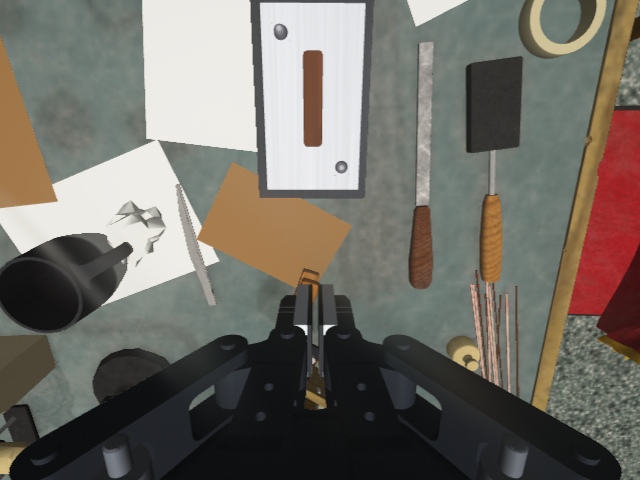

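Run:
```python
from h import *
s=load('w2'); P=onplane(s,367.4,137.8,.048);A=onplane(s,417.8,122,.048);print(P,A)
fk=lambda h,sa,v:(v<45)
obs=[]
for k,box in (('w2',(396,115,425,142)),('w3',(396,230,425,260)),('w4',(390,285,418,318))):
    w=load(k);m,a,c=maskc(w,box,fk);ys,xs=np.where(m>0);print(k,a,c,xs.min(),xs.max(),ys.min(),ys.max());obs.append((w,*c))
    print(onplane(w,*c,.065))
print(tri(obs))
seat=np.array([.5373,-.2054]);th=np.radians(-1.47);B=np.array([[np.cos(th),-np.sin(th)],[np.sin(th),np.cos(th)]])
piv=seat+B@[0,.115];k=tri(obs)[0][:2];d=B.T@(k-piv);print('pivot',piv,'knob rel base',d,np.linalg.norm(d),'angle',np.arctan2(d[0],-d[1]))
d=B.T@(A-P)[:2];print('arm angle',np.arctan2(d[0],-d[1]))
s=load('w13');C=cloud(s)
for n,(u,v) in dict(pl=(345,60),pl2=(280,120),pl3=(345,130),base=(255,90),base2=(310,193)).items(): print(n,np.median(C[v-1:v+2,u-1:u+2].reshape(-1,3),0))
```

```text
[ 0.53981267 -0.09085519  0.048     ] [ 0.59714344 -0.07319565  0.048     ]
w2 83 [405.08433735 129.28915663] 401 412 124 135
[ 0.5788496  -0.08135874  0.065     ]
w3 143 [406.94405594 247.37762238] 400 415 240 256
[ 0.58240516 -0.08068776  0.065     ]
w4 119 [400.70588235 302.1092437 ] 395 409 295 310
[ 0.58158585 -0.07769143  0.065     ]
(array([ 0.58248247, -0.08150648,  0.0593512 ]), np.float64(0.0021543373224281047))
pivot [ 0.54025016 -0.09043785] knob rel base [0.04198929 0.01001184] 0.04316639515503999 angle 1.8048637688368216
arm angle 1.8952592175104837
pl [ 0.56700831 -0.17053449  0.03493738]
pl2 [ 0.50631526 -0.22009521  0.03571852]
pl3 [ 0.56728375 -0.23036216  0.03534843]
base [ 0.48287708 -0.19237705  0.02288234]
base2 [ 0.53244474 -0.29183858  0.0232737 ]
```

The plate lies flush: 12 mm above the base's face in the depth image, with both pins showing through the holes. The latch is at about 1.8–1.9 rad. I plan to straddle the knob with the fingers and swing it round its arc.

```bash
cat >> h.py <<'E'
SEAT=np.array([.5373,-.2054]);TH=np.radians(-1.47);B=np.array([[np.cos(TH),-np.sin(TH)],[np.sin(TH),np.cos(TH)]])
PIV=SEAT+B@[0,.115]
def K(a,z,lead=0): 
    q=PIV+B@(np.array([np.sin(a),-np.cos(a)])*.045-lead*np.array([np.cos(a),np.sin(a)])); return np.array([*q,z])
def KR(a): return toolR([*(B@[np.cos(a),np.sin(a)]),0],[0,0,-1])
E
python3 - <<'E'
from h import *
delta(K(1.85,.18),KR(1.85))
E
```

```text
shift [0.2271 0.0423 0.0505] turn [ 9.0000e-02  6.3000e-01 -1.0579e+02]
```

Call:
move_arm(series=[[[0.04,0.006,0],[0,0.1,-10],40],[[0.08,0.012,0],[0,0.2,-20],40],[[0.12,0.02,0],[0,0.3,-30],40],[[0.16,0.028,0],[0,0.4,-40],40],[[0.2,0.036,0],[0,0.5,-50],40],[[0.227,0.042,0],[0,0.6,-60],40],[[0.227,0.042,0.02],[0,0.6,-70],40],[[0.227,0.042,0.05],[0,0.6,-80],40]])

```text
clock: 11.98
ee_pos: [0.5835, -0.0773, 0.1801]
tool_rot: [0.295, 3.125, 0.005]
ft_force: [-0.3, -0.1, 0.1]
width: 0.0341
```

Run:
```python
from h import *
delta(K(1.85,.18),KR(1.85))
```

```text
shift [-0.0007 -0.0017  0.0001] turn [  0.15   0.18 -25.3 ]
```

Call:
move_arm(series=[[[-0.001,-0.002,0],[0,0,-9],40],[[-0.001,-0.002,0],[0,0,-18],40],[[-0.001,-0.002,0],[0,0,-25.3],40],[[-0.001,-0.002,0],[0,0,-25.3],40]])

```text
clock: 12.48
ee_pos: [0.5835, -0.0782, 0.1797]
tool_rot: [-0.398, 3.114, 0.004]
ft_force: [1.2, 0.0, 0.3]
width: 0.0344
```

Run:
```python
from h import *
s=snap('wrist','w14'); print('tcp',tool()[0]); print('knob pred',proj(s,K(1.85,.083)),proj(s,K(1.85,.06)),'tip',proj(s,tool()[0]))
delta(K(1.85,.058),KR(1.85)); print(bot.get_obs()['q'])
```

```text
tcp [ 0.58358793 -0.07840846  0.1797558 ]
knob pred (np.float64(313.18575181201805), np.float64(240.79968068303918)) (np.float64(313.2732725881318), np.float64(231.91868116946318)) tip (np.float64(314.21876799399377), np.float64(305.2147325364972))
shift [ 0.0003 -0.0011  0.1218] turn [ 0.14  0.16 -0.09]
[-0.25958911  0.44150918 -0.06762072  1.0604105   0.00344426 -0.51163293]
```

View pics/w14.png

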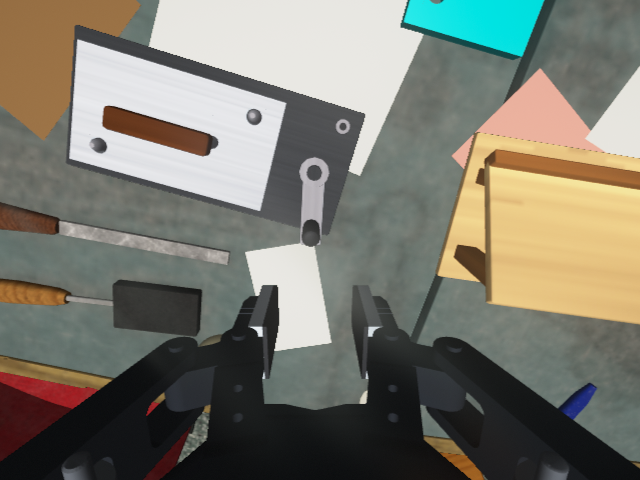

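The knob top is at (310,239), against a predicted (313,241), so it is well inside the jaw opening. I'll lower over it.

Call:
move_arm(series=[[[0,-0.002,0.04],[0,0,0],40],[[0,-0.002,0.08],[0,0,0],40],[[0,-0.002,0.11],[0,0,0],40],[[0,-0.002,0.122],[0,0,0],40],[[0,-0.002,0.122],[0,0,0],40],[[0,-0.002,0.122],[0,0,0],22],[[0,-0.002,0.122],[0,0,0],22]], grip_force=20)

```text
clock: 13.4
ee_pos: [0.5852, -0.0801, 0.0589]
tool_rot: [-0.394, 3.112, 0.003]
ft_force: [0.4, -1.0, -0.0]
width: 0.0187
```

Run:
```python
from h import *
s=snap('wrist','w15'); print(bot.get_obs()['ft_force'])
for a in (1.7,1.55,1.4,1.25,1.1,.95,.8,.65,.5,.35,.2,.05,0): print(a,end=' ');delta(K(a,.058),KR(a))
```

```text
[-0.13732843 -0.15501989 -0.86067502]
1.7 shift [ 0.0014 -0.0055  0.0007] turn [0.11 0.24 8.5 ]
1.55 shift [ 0.0029 -0.012   0.0007] turn [ 0.13  0.23 17.09]
1.4 shift [ 0.0054 -0.0183  0.0007] turn [ 0.14  0.22 25.68]
1.25 shift [ 0.0088 -0.0242  0.0007] turn [ 0.16  0.21 34.28]
1.1 shift [ 0.013  -0.0294  0.0006] turn [ 0.18  0.2  42.87]
0.95 shift [ 0.0179 -0.034   0.0006] turn [ 0.2   0.19 51.47]
0.8 shift [ 0.0235 -0.0378  0.0006] turn [ 0.21  0.17 60.06]
0.65 shift [ 0.0296 -0.0407  0.0006] turn [ 0.23  0.16 68.66]
0.5 shift [ 0.036  -0.0427  0.0005] turn [ 0.24  0.15 77.25]
0.35 shift [ 0.0427 -0.0437  0.0005] turn [ 0.26  0.13 85.85]
0.2 shift [ 0.0494 -0.0437  0.0005] turn [ 0.27  0.11 94.44]
0.05 shift [ 0.0561 -0.0427  0.0004] turn [2.9000e-01 9.0000e-02 1.0303e+02]
0 shift [ 0.0583 -0.0421  0.0004] turn [2.900e-01 9.000e-02 1.059e+02]
```

View pics/w15.png

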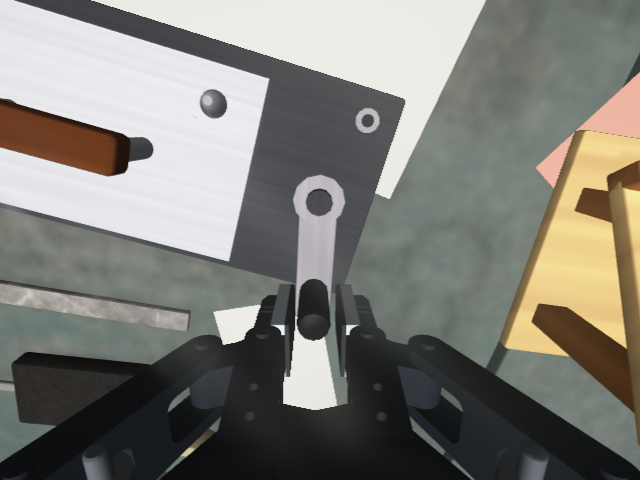

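The knob at (314,310) sits between the pads. I'll swing it along the arc.

Call:
move_arm(series=[[[0.0014,-0.0055,0],[0,0,8.5],22],[[0.003,-0.012,0],[0,0,17],22],[[0.0054,-0.018,0],[0,0,25.7],22],[[0.009,-0.024,0],[0,0,34.3],22],[[0.013,-0.0294,0],[0,0,42.9],22],[[0.018,-0.034,0],[0,0,51.5],22],[[0.0235,-0.0378,0],[0,0,60],22],[[0.0235,-0.0378,0],[0,0,60],22]])

```text
clock: 14.45
ee_pos: [0.5718, -0.1229, 0.0591]
tool_rot: [1.215, 2.894, 0.006]
ft_force: [0.1, 0.2, 0.4]
width: 0.0187
```

Run:
```python
from h import *
print(bot.get_obs()['ft_force'])
for a in (.65,.5,.35,.2,.1,.05,0): print(a,end=' ');delta(K(a,.058),KR(a))
delta(K(0,.058,.004),KR(0))
delta(K(0,.058,.006),KR(0))
```

```text
[0.13882635 0.20127864 0.37619778]
0.65 shift [ 0.0008 -0.0066  0.0011] turn [0.28 0.06 8.68]
0.5 shift [ 0.0023 -0.0132  0.0011] turn [ 0.28  0.04 17.28]
0.35 shift [ 0.0048 -0.0194  0.001 ] turn [2.900e-01 2.000e-02 2.587e+01]
0.2 shift [ 0.0082 -0.0253  0.001 ] turn [ 0.29 -0.   34.47]
0.1 shift [ 0.0109 -0.0288  0.001 ] turn [ 2.900e-01 -1.000e-02  4.019e+01]
0.05 shift [ 0.0124 -0.0305  0.001 ] turn [ 2.900e-01 -2.000e-02  4.306e+01]
0 shift [ 0.014  -0.0321  0.001 ] turn [ 2.900e-01 -3.000e-02  4.592e+01]
shift [ 0.0169 -0.0349  0.0009] turn [ 2.900e-01 -3.000e-02  4.592e+01]
shift [ 0.0183 -0.0363  0.0009] turn [ 2.900e-01 -3.000e-02  4.592e+01]
```

Call:
move_arm(series=[[[0.0008,-0.0066,0],[0,0,8.7],22],[[0.0023,-0.013,0],[0,0,17.3],22],[[0.0048,-0.0194,0],[0,0,25.9],22],[[0.0082,-0.0253,0],[0,0,34.5],22],[[0.0124,-0.0305,0],[0,0,43],22],[[0.014,-0.032,0],[0,0,45.9],22],[[0.0155,-0.0335,0],[0,0,45.9],22],[[0.0155,-0.0335,0],[0,0,45.9],22]])

```text
clock: 15.45
ee_pos: [0.5374, -0.1354, 0.0592]
tool_rot: [2.245, 2.195, 0.008]
ft_force: [1.1, 0.4, 0.2]
width: 0.0187
```

Run:
```python
from h import *
print(bot.get_obs()['ft_force'])
snap('wrist','w16')
delta(K(0,.058,.004),KR(0))
```

```text
[1.14592333 0.39570269 0.21573276]
shift [-0.     -0.0023  0.0012] turn [ 0.28 -0.13  0.15]
```

View pics/w16.png

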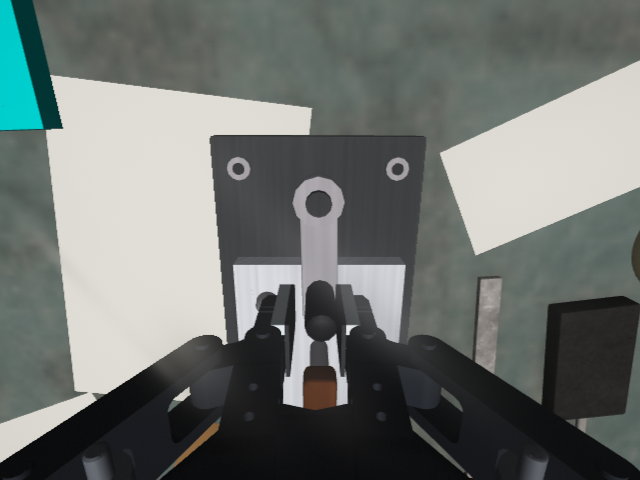

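The latch arm now lies almost along −y over the plate. I'll press on gently until it meets the stop.

Call:
move_arm(series=[[[0,-0.002,0],[0,0,0],22],[[0,-0.004,0],[0,0,0],22],[[0,-0.005,0],[0,0,0],22],[[0,-0.005,0],[0,0,0],22]])

```text
clock: 16.0
ee_pos: [0.5359, -0.1354, 0.0595]
tool_rot: [2.241, 2.193, 0.015]
ft_force: [15.3, 0.4, -10.0]
width: 0.0185
```

It is against the stop (15 N). I'll back off, lift away and check.

Call:
move_arm(series=[[[0,0.003,0],[0,0,0],22],[[0,0.002,0],[0,0,0],35],[[0,0.002,0],[0,0,0],40],[[0,0.002,-0.03],[0,0,0],40],[[0,0.002,-0.08],[0,0,0],40],[[-0.04,0,-0.13],[0,0,0],40],[[-0.1,0,-0.18],[0,0,0],40],[[-0.15,0,-0.2],[0,0,0],40]])

```text
clock: 17.0
ee_pos: [0.5305, -0.2799, 0.2581]
tool_rot: [2.238, 2.193, 0.016]
ft_force: [0.7, -0.1, -0.7]
width: 0.0344
```

Call:
move_arm(series=[[[0,0,0],[0,0,0],40],[[0,0,0],[0,0,0],40]])

```text
clock: 17.25
ee_pos: [0.53, -0.2795, 0.2576]
tool_rot: [2.24, 2.193, 0.016]
ft_force: [-0.1, 0.5, -0.6]
width: 0.0342
```

Run:
```python
from h import *
s=snap('wrist','w17');print(bot.get_obs()['ft_force'],tool()[0])
fk=lambda h,sa,v:(v<50)
print('home knob top pred',proj(s,K(0,.083)),'pivot pred',proj(s,[*PIV,.048]),'a=.15',proj(s,K(.15,.083)))
snap('scene','s17');snap('top','t17')
a=load('s17')['img'][170:320,230:430,::-1];cv2.imwrite('pics/s17c.png',cv2.resize(a,None,fx=4,fy=4,interpolation=cv2.INTER_CUBIC))
```

```text
[-0.0493902  -0.88937015 -0.1664821 ] [ 0.52997535 -0.27878581  0.25729432]
home knob top pred (np.float64(320.7883928008988), np.float64(45.41562293365132)) pivot pred (np.float64(320.2287405189587), np.float64(-1.9104893783622856)) a=.15 (np.float64(328.9065830955546), np.float64(44.80190376530345))
```

View pics/w17.png

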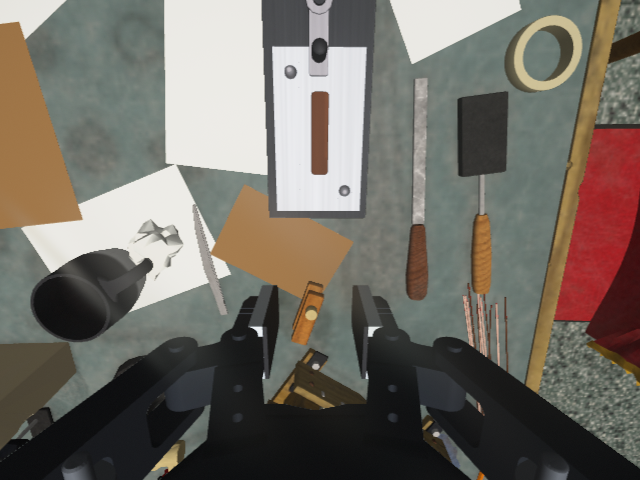

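View pics/s17c.png

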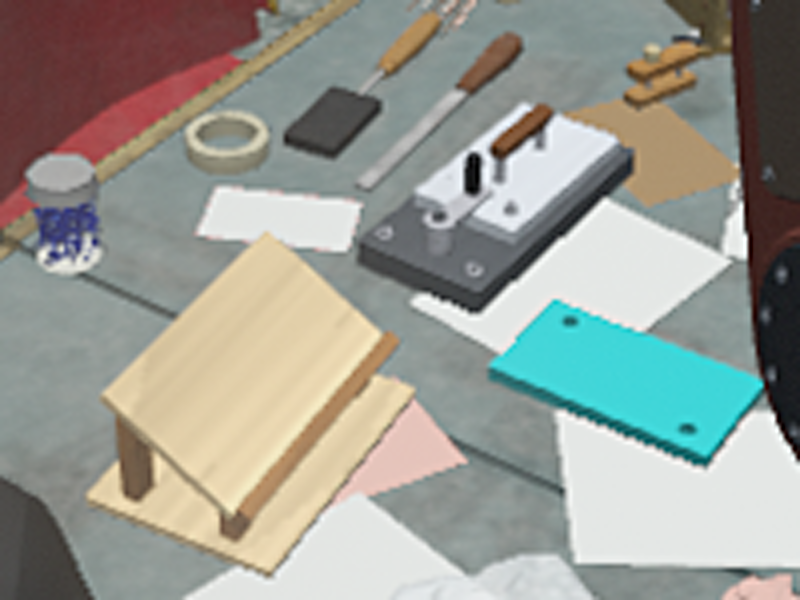

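The knob is at (319.5,46), against a home prediction of (320.8,45.4); 0.15 rad open would put it at x = 329. The plate is flush, the bystanders are in their original places, and the robot is clear.

```bash
python3 -c "
from h import *
print(bot.job_done())"
```

```text
the job is handed in; nothing more can be done
None
```

The mould is closed and latched, and the job was handed in at about 17.4 s of the 53 s allowed; `job_done` gave no verdict.

**What I did:**
- I gripped the plate by its handle at the rest's tilt, lifted it straight up, levelled it and lowered it over both pins while holding it. It met no resistance until it seated, when the force went from −4 N to +4.7 N.
- I let go with the latch still open at about 1.85 rad. I then swung the latch along its arc by the knob until it met its stop at 15 N, and backed the arm clear.

**Last checks:**
- **Plate:** it lies flush. Depth images taken before the latch was swung put its upper face 12 mm above the base's face, with both pins showing in the holes. It still looked the same afterwards.
- **Latch:** the knob is within about 1.5 pixels of its predicted home position, roughly 0.02 rad from home. At the 0.15 rad limit it would sit about 8 pixels away.
- **Surroundings:** the jar, tape roll and clamp look unmoved, and the robot touches nothing.

**Disagreements:** the pin-based and edge-based estimates of the seat's position differed by about 1.3 mm in x. I settled it by looking at a pin tip through a plate hole from just above, which put the alignment within about 0.4 mm. Depth readings of the base's face came out 1.5–2 mm below the stated 25 mm, within the calibration accuracy.

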